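# Hold the index plunger of a tilting parts bin clear

## Task

Two tilting bins stand on the shelf, each locked upright by the sprung index plunger on the post at its left, as seen from the robot. Pull the black knob on the post of the bin that holds the copper tee straight up until you feel it come up against its inner stop, so that this bin swings fully forward by itself, and finish while still gripping the knob, holding the plunger fully up at its stop. Leave the other bin locked, keep the fittings in their bins and do not disturb the other things lying about.

Things in the scene. Friction and masses are not known exactly. Their poses are not given: they have to be found in the camera images.
- stand_tee: Fixed grey steel stand of the bin that holds the copper tee: base plate 175 x 215 x 6 mm; origin at the underside of the base, on the table; x points to the back of the bin, y to its left (seen from the robot), z up. At its left is a post with the index plunger, axis vertical at x = 15, y = 85 mm.
- plunger_tee: Sprung plunger of the bin with the copper tee: black round knob, 24 mm wide, 26 mm tall, on a vertical 8 mm pin. Origin: knob centre, 185 mm above the table when seated; highest thing near it. Slides straight up; spring pulls down about 6 N, plus 200 N/m of lift, up to 1 N friction. Springs back if let go. The pin is free of the bin after 11 mm; full lift is 18 to 28 mm.
- gland_tee: Fixed brass gland nut, 18 mm diameter, 12 mm tall, round the rod under the knob of the plunger of the bin with the copper tee. Origin on the rod's axis at the underside of its head, 146 to 156 mm above the table, different each time. It is the stop: a collar on the rod meets it, rigidly, when the knob's centre is 57 mm above this origin.
- bin_tee (a joint): Tilt of the grey plastic bin (130 x 130 x 75 mm, open on top, walls 4 mm, rim at 130 mm above the table) that holds the copper tee, in rad: 0 upright (up to 0.06, its play, while locked by the pin), 0.5 swung fully forward, towards the robot. With the pin clear it swings forward by itself within about 2 s, damped, and stays there.
- bin_tee_floor (a point): Centre of the inner floor of the bin that holds the copper tee; axes as the bin's (x to its back, z up out of it).
- stand_bush: Fixed grey steel stand of the bin that holds the two zinc bushings: base plate 175 x 215 x 6 mm; origin at the underside of the base, on the table; x points to the back of the bin, y to its left (seen from the robot), z up. At its left is a post with the index plunger, axis vertical at x = 15, y = 85 mm.
- plunger_bush: Sprung plunger of the bin with the two zinc bushings: black round knob, 24 mm wide, 26 mm tall, on a vertical 8 mm pin. Origin: knob centre, 185 mm above the table when seated; highest thing near it. Slides straight up; spring pulls down about 6 N, plus 200 N/m of lift, up to 1 N friction. Springs back if let go. The pin is free of the bin after 11 mm; full lift is 18 to 28 mm.
- gland_bush: Fixed brass gland nut, 18 mm diameter, 12 mm tall, round the rod under the knob of the plunger of the bin with the two zinc bushings. Origin on the rod's axis at the underside of its head, 146 to 156 mm above the table, different each time. It is the stop: a collar on the rod meets it, rigidly, when the knob's centre is 57 mm above this origin.
- bin_bush (a joint): Tilt of the grey plastic bin (130 x 130 x 75 mm, open on top, walls 4 mm, rim at 130 mm above the table) that holds the two zinc bushings, in rad: 0 upright (up to 0.06, its play, while locked by the pin), 0.5 swung fully forward, towards the robot. With the pin clear it swings forward by itself within about 2 s, damped, and stays there.
- bin_bush_floor (a point): Centre of the inner floor of the bin that holds the two zinc bushings; axes as the bin's (x to its back, z up out of it).
- tee_center (a point): Centre of the copper pipe tee, 64 mm run, 34 mm branch, 25 mm diameter; lies loose in its bin
- end_cap: Chrome end cap, 28 mm diameter, 20 mm tall, loose in the bin with the tee; origin under its centre
- bushing0_center (a point): Centre of a zinc reducer bushing, 34 mm diameter, 24 mm tall, loose in the other bin
- bushing1_center (a point): Centre of a zinc reducer bushing, 34 mm diameter, 24 mm tall, loose in the other bin
- spring_clamp: Bystander lying on the table: black nylon spring clamp, 110 mm long
- pipe_ring: Bystander lying on the table: steel pipe ring, 48 mm diameter
- screwdriver: Bystander lying on the table: screwdriver
- wrench: Bystander lying on the table: steel wrench
- grease_jar: Bystander lying on the table: small closed jar, 56 mm diameter, 60 mm tall
- saddle: Bystander lying on the table: steel pipe saddle, 66 mm long
- coupling: Bystander lying on the table: brass coupling, 32 mm diameter, 40 mm tall

How it is judged:
By the outcome, as a careful person would: the job done as asked, in the order asked, and still so for the second after the job is handed in, while the arm keeps its last pose, push and grip.
It also fails if it takes over 45 s, if anything falls off the work surface, if the arm or the gripper's body presses on something with over 40 N, if the wrist force passes 120 N, or if a joint passes its speed limit or range.

## Robot

A 6-joint arm with a two-finger parallel gripper is mounted at the origin on the work surface. World frame = base frame: x ahead of the robot, y to its left, z up, the work surface at z = 0. Lengths are in mm, angles in rad, forces in N, time in s.
With the tool pointing down it reaches from about 275 to 975 mm from the base axis. Payload 8.4 kg.
Tool frame: the origin (TCP) lies at the very end of the fingers, on their centre line; the grasp point (between the pads) lies 19 mm behind it; x points along the fingers, z is the direction in which the jaws open and shut, and the axes are right-handed (so a half turn about x gives the same grasp; the last joint's range is limited). The gripper opens to 92 mm and grips with 3 to 60 N. Pads are 20 mm wide; open, the fingers measure 128 mm over their backs; the gripper's body (75 mm by 189 mm) begins 69 mm behind the grasp point.
Start: joints at [-1.21, 0.353, 1.633, -0, 1.155, -0.002], TCP at [221.807, -584.32, 214.583] pointing down, gripper open.
Joint ranges: [-2.63, 2.63], [-0.92, 2.1], [0.06, 2.66], [-1.3, 4.44], [0, 2.69], [-3.02, 3.02]. Speed limits (rad/s): [2.22, 2.22, 2.79, 3.14, 3.14, 3.14].

## Interface

Orientations are given as a unit quaternion [x, y, z, w].
In Python, from plant import robot gives the robot as it stands.
- The arm moves only by the shell command python3 -m inch 'ROWS' [FORCE]. ROWS is JSON, a list of rows, each a list of 7 numbers: the opening, from -1 (shut) to 1 (fully open), then the shift along the tool's x, y, z in mm, then the turn, a rotation vector about the tool's x, y, z in degrees. In form: [[gripper, x, y, z, rx, ry, rz], ...]. A call has 1 to 8 rows; each row shifts and turns the pose as measured when the row begins, along the tool's axes as they then stand; what a row does not reach is not made up. A row lasts 1/8 s, in which the tool goes at most 62.5 mm and 10.7 degrees, less where a joint would pass 70% of its speed; a pose out of reach is approached as far as the arm can. A call with a gripper value outside its range is refused whole. The fingers move at their own pace and stop on an object; FORCE is the grip in N (left out, the last holds). Time passes only in rows, so rows that do not move let the fingers close. It gives the time, the measured TCP pose, the force and the opening at its end, in the units of the state.
- robot.get_obs(): the state, without advancing time (a new reading comes with each control period).
- robot.grab_frame(name): name is "scene" or "top" or "wrist"; returns the picture (480x640x3 uint8, red, green, blue); there is no depth.
- robot.camera_params(name): a dict with "mtx" (3x3 intrinsics, pixels), "dist" ([k1, k2, p1, p2, k3] as OpenCV has them; the pictures are not rectified), "rvec" (rotation vector, rad) and "tvec" (3), from world to camera coordinates, as OpenCV has them; the wrist camera has in their place "hand_eye" (4x4, takes a point from camera to tool coordinates, whose origin is the TCP and whose axes are the tool frame's). Camera axes: x right, y down, z forward; pixel columns grow to the right and rows downward; lengths in mm; the calibration is good to about 2 mm. A picture is of the moment at which its call begins: read the wrist's pose just before it. camera_params takes no time and is no camera call.
- robot.close_job(): hands the job in, once; it reports no verdict.
Trained networks look in the newest picture that a camera, given by its name, has taken for a name from the list of things; names that differ only in an ending like _2 or _b are one class to them, and where a whole thing is asked for, a point or a joint stands for the part that bears it (a point fixed in the world has none). Each returns a list of dicts, best first, with "p" (0 to 1); they miss things now and then, are a little off and sometimes report something else, mostly with a low value. They report only what shows in the picture. A call takes as long as a camera call.
- robot.regions_of(camera, name): "region" (480x640 bool, what is visible of it) and "bbox" ([left, top, right, bottom] in pixels, round what is visible of it).
The state is a dict: "t": time; "q": joint angles; "joint_velocities": joint speeds; "tau": joint torques, N m; "tcp_pos": TCP position; "orientation": TCP orientation; "wrist_force": force on the tool from outside, world axes, zero at the start; "ft_torque": the same for the moment, N m; "finger_gap": finger opening in mm.
Only numpy, scipy, OpenCV 4.12 (cv2) and the standard library are available. Lean on these libraries where they do the work, as an engineer would, in place of code of your own. Each camera call takes 0.05 s, during which the arm holds its last target.

## Working session

There is one attempt and no reset: what is moved stays moved. The work goes in short steps, Python scripts to look and compute and a shell command to move; the robot and the scene stay as the last step left them, time stands still between calls to the robot, and variables do not carry over. Pictures are saved under pics/ and viewed, and the job is handed in when it is done.

```bash
ls; mkdir -p pics; python3 - <<'E'
from plant import robot
import cv2
for n in ["scene","top","wrist"]:
    f=robot.grab_frame(n); cv2.imwrite(f"pics/{n}0.png",f[:,:,::-1])
o=robot.get_obs(); print(o)
for n in ["scene","top","wrist"]: print(n,robot.camera_params(n))
E
```

```text
pics
{'t': 0.15, 'q': array([-1.21039555e+00,  3.53525950e-01,  1.63393213e+00,  1.92209360e-05,
        1.15519019e+00, -2.40023832e-03]), 'joint_velocities': array([-0.00101867, -0.00283787, -0.00215316,  0.00211179, -0.00051343,
       -0.00017692]), 'tau': array([-1.56775259e-03, -5.94215119e+01, -3.34473181e+01,  6.96644629e-02,
        2.05034483e-02, -8.84617998e-05]), 'tcp_pos': array([ 221.68696761, -583.97535926,  214.02644235]), 'orientation': array([ 0.40181237,  0.58230113, -0.40137676,  0.58169486]), 'wrist_force': array([0.24008412, 0.94614165, 0.39411877]), 'ft_torque': array([ 0.0337811 ,  0.04674038, -0.00932905]), 'finger_gap': 91.86143078204859}
scene {'mtx': array([[619.19049699,   0.        , 315.63388158],
       [  0.        , 619.19049699, 237.26058473],
       [  0.        ,   0.        ,   1.        ]]), 'dist': array([-0.06200825,  0.        ,  0.        ,  0.        ,  0.        ]), 'rvec': array([ 2.27729908,  1.39584064, -0.38867635]), 'tvec': array([-255.2711065 , -402.07176648, 2146.76062099])}
top {'mtx': array([[521.32177415,   0.        , 311.15238
[... 209 characters left out ...]
4973, -2.18212448,  0.13095889]), 'tvec': array([  -3.25467917,  597.55364667, 1399.83234331])}
wrist {'mtx': array([[408.24138566,   0.        , 320.92793207],
       [  0.        , 408.24138566, 236.41469044],
       [  0.        ,   0.        ,   1.        ]]), 'dist': array([-0.04040049,  0.        ,  0.        ,  0.        ,  0.        ]), 'hand_eye': array([[ 1.19853426e-03, -2.46544485e-01,  9.69130734e-01,
        -1.69863249e+02],
       [-1.07065401e-04, -9.69131457e-01, -2.46544536e-01,
         6.87237981e+01],
       [ 9.99999276e-01,  1.91731703e-04, -1.18793364e-03,
        -3.03234890e-01],
       [ 0.00000000e+00,  0.00000000e+00,  0.00000000e+00,
         1.00000000e+00]])}
```

View pics/scene0.png

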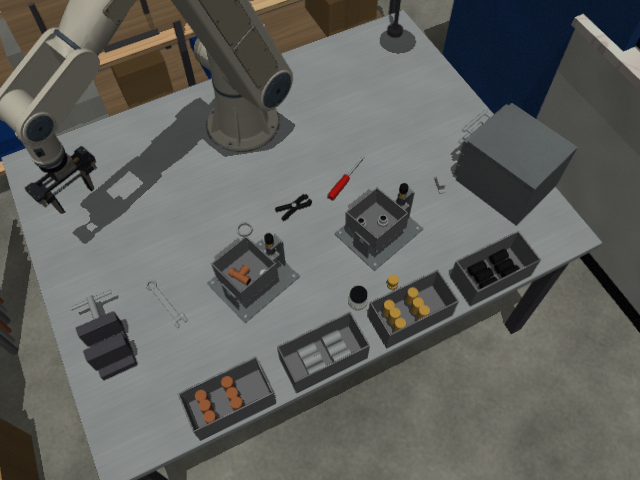

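View pics/top0.png

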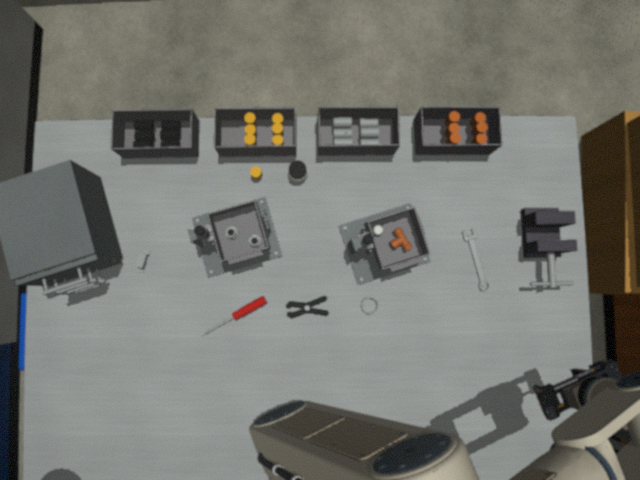

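```bash
cat > h.py <<'E'
from plant import robot
import cv2, numpy as np
from scipy.spatial.transform import Rotation as R
def cam(n,o=None):
    p=robot.camera_params(n)
    if 'rvec' in p:
        Rm=cv2.Rodrigues(p['rvec'])[0]; t=np.array(p['tvec'])
    else:
        H=np.array(p['hand_eye']); T=np.eye(4); T[:3,:3]=R.from_quat(o['orientation']).as_matrix(); T[:3,3]=o['tcp_pos']
        M=np.linalg.inv(T@H); Rm=M[:3,:3]; t=M[:3,3]
    return p['mtx'],p['dist'],Rm,t
def ray(c,uv):
    K,d,Rm,t=c
    x=cv2.undistortPoints(np.array([[uv]],float),K,d)[0,0]
    return -Rm.T@t, Rm.T@np.array([x[0],x[1],1])
def atz(c,uv,z):
    o,d=ray(c,uv); return o+d*(z-o[2])/d[2]
def proj(c,P):
    K,d,Rm,t=c
    return cv2.projectPoints(np.array([P],float),cv2.Rodrigues(Rm)[0],t,K,d)[0][0,0]
def tri(obs):
    A=np.zeros((3,3));b=np.zeros(3)
    for c,uv in obs:
        o,d=ray(c,uv);d=d/np.linalg.norm(d);P=np.eye(3)-np.outer(d,d);A+=P;b+=P@o
    X=np.linalg.solve(A,b); return X,[np.linalg.norm(proj(c,X)-uv) for c,uv in obs]
E
python3 - <<'E'
from h import *
for n in ["scene","top"]:
    robot.grab_frame(n)
    c=cam(n)
    for k in ["tee_center","plunger_tee","plunger_bush","gland_tee","gland_bush","stand_tee","stand_bush","bushing0_center"]:
        for r in robot.regions_of(n,k)[:3]:
            m=r['region']; ys,xs=np.nonzero(m)
            print(n,k,round(r['p'],2),r['bbox'],(xs.mean().round(1),ys.mean().round(1)), atz(c,(xs.mean(),ys.mean()),190 if 'plun' in k else 80).round(0))
E
```

```text
scene tee_center 0.73 [227.1, 265.3, 250.5, 283.6] (np.float64(240.1), np.float64(274.1)) [ 584. -249.   80.]
scene plunger_tee 0.41 [265.7, 236.5, 272.7, 242.2] (np.float64(268.1), np.float64(238.4)) [ 575. -148.  190.]
scene stand_tee 0.66 [209.6, 235.7, 300.5, 319.9] (np.float64(251.9), np.float64(274.2)) [ 599. -219.   80.]
scene stand_bush 0.69 [331.8, 186.1, 419.3, 270.5] (np.float64(378.9), np.float64(225.3)) [623. 182.  80.]
scene bushing0_center 0.56 [357.2, 215.1, 363.0, 227.2] (np.float64(361.7), np.float64(221.2)) [587. 144.  80.]
scene bushing0_center 0.21 [325.2, 161.5, 363.3, 202.8] (np.float64(338.8), np.float64(185.9)) [443. 143.  80.]
top tee_center 0.76 [392.5, 232.1, 411.6, 250.7] (np.float64(400.2), np.float64(239.9)) [ 578. -247.   80.]
top plunger_tee 0.41 [364.6, 233.3, 372.7, 240.4] (np.float64(367.9), np.float64(238.4)) [ 571. -147.  190.]
top plunger_bush 0.51 [196.3, 224.3, 202.7, 233.6] (np.float64(199.1), np.float64(229.7)) [598. 266. 190.]
top gland_bush 0.36 [224.2, 223.4, 237.8, 238.2] (np.float64(231.5), np.float64(232.0)) [604. 202.  80.]
top stand_tee 0.97 [342.8, 199.9, 432.4, 284.9] (np.float64(384.3), np.float64(243.4)) [ 569. -204.   80.]
top stand_bush 0.68 [186.6, 199.6, 281.7, 276.8] (np.float64(234.6), np.float64(236.7)) [591. 194.  80.]
top stand_bush 0.17 [360.4, 233.4, 374.5, 240.3] (np.float64(368.1), np.float64(238.5)) [ 583. -161.   80.]
top bushing0_center 0.51 [251.2, 234.3, 261.5, 249.5] (np.float64(255.1), np.float64(240.7)) [580. 139.  80.]
```

```bash
python3 - <<'E'
from h import *
o=robot.get_obs(); print(R.from_quat(o['orientation']).as_matrix().round(3))
for n,(u,v) in {"scene":(255,265),"top":(385,243)}.items():
    f=robot.grab_frame(n)[v-55:v+55,u-65:u+65]
    cv2.imwrite(f"pics/{n}z.png",cv2.resize(f[:,:,::-1],None,fx=5,fy=5,interpolation=cv2.INTER_CUBIC))
E
```

```text
[[-0.     0.935  0.355]
 [-0.     0.355 -0.935]
 [-1.    -0.     0.   ]]
```

View pics/scenez.png

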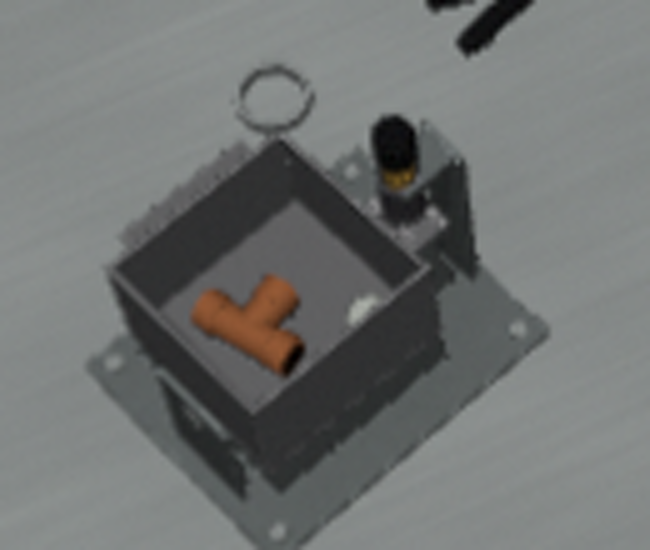

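View pics/topz.png

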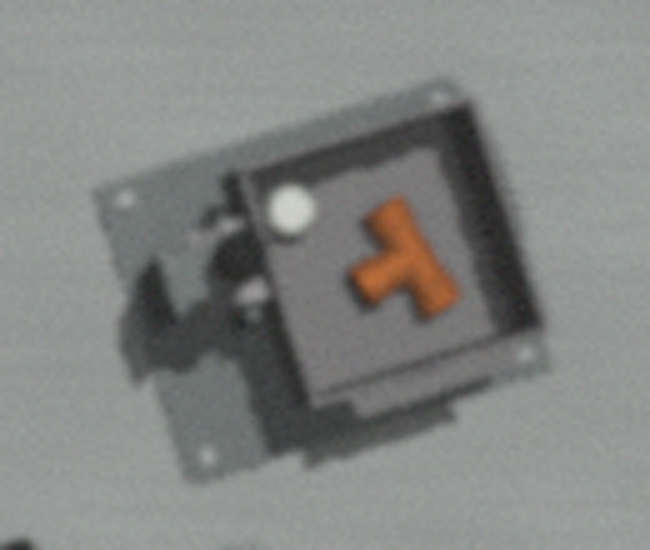

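```bash
python3 - <<'E'
from h import *
t=cam("top");s=cam("scene")
C=[atz(t,(320+x/5,188+y/5),6) for x,y in [(95,190),(458,78),(190,485),(552,372)]]
BL,BR,FL,FR=C
for c in C: print(c.round(1))
for a,b in [(FL,BL),(FR,BR),(BR,BL),(FR,FL)]:
    d=b-a; print(np.linalg.norm(d).round(1), np.degrees(np.arctan2(d[1],d[0])).round(1))
X,e=tri([(t,(367.6,239)),(s,(269,238.6))]); print(X,e)
ctr=np.mean(C,0); 
for y in (15,17,19,):
    a=np.radians(y); print(y,ctr[:2]+np.array([[np.cos(a),-np.sin(a)],[np.sin(a),np.cos(a)]])@[15,85])
E
```

```text
[626.5 -89.    6. ]
[ 688.3 -296.2    6. ]
[ 460.8 -138.9    6. ]
[ 521.  -343.7    6. ]
173.1 16.8
173.9 15.8
216.2 106.6
213.5 106.4
[ 571.47117715 -146.16667417  181.61422978] [np.float64(0.6129003738137293), np.float64(0.5494221260718172)]
15 [ 566.62982712 -130.97582897]
17 [ 563.63353499 -131.29033005]
19 [ 560.65004406 -131.70920864]
```

```bash
python3 -m inch '[[1,-40,0,0,0,0,0],[1,-40,0,0,0,0,0],[1,0,40,-24,0,0,0],[1,0,40,-24,0,0,0],[1,0,40,-24,0,0,0],[1,0,40,-24,0,0,0],[1,0,40,-24,0,0,0],[1,0,40,-24,0,0,0]]' && python3 -m inch '[[1,0,40,-24,0,0,0],[1,0,40,-24,0,0,0],[1,0,40,-24,0,0,0],[1,0,40,-24,0,0,0],[1,0,0,0,-10,0,0],[1,0,0,0,-10,0,0],[1,0,0,0,-10,0,0],[1,0,0,0,-10,0,0]]' && python3 -m inch '[[1,0,0,0,-10,0,0],[1,0,0,0,-10,0,0],[1,0,0,0,-10,0,0],[1,0,0,0,-10,0,0],[1,0,0,0,0,0,0]]'
python3 - <<'E'
from h import *
o=robot.get_obs(); f=robot.grab_frame("wrist"); cv2.imwrite("pics/w1.png",f[:,:,::-1])
print(o['tcp_pos'],o['t'],o['q'].round(2)); print(R.from_quat(o['orientation']).as_matrix().round(3))
c=cam("wrist",o); print(proj(c,[571.5,-146.2,185]),proj(c,[571.5,-146.2,198]))
for k in ["plunger_tee","gland_tee"]:
    for r in robot.regions_of("wrist",k)[:2]: print(k,r['p'],r['bbox'])
E
```

```text
t: 2.15
tcp_pos: [398.5, -360.9, 297.5]
orientation: [0.403, 0.58, -0.403, 0.582]
wrist_force: [-0.2, -0.1, -0.3]
finger_gap: 92.2
t: 3.15
tcp_pos: [520.6, -206.0, 298.2]
orientation: [0.171, 0.685, -0.172, 0.687]
wrist_force: [-0.3, -0.6, -0.5]
finger_gap: 91.9
t: 3.78
tcp_pos: [520.5, -205.8, 298.4]
orientation: [-0.082, 0.701, 0.081, 0.704]
wrist_force: [0.9, 0.4, -0.7]
finger_gap: 92.0
[ 520.4563495  -205.76189075  298.38831626] 3.775 [-0.38  0.18  1.68 -0.    1.28 -0.61]
[[ 0.004 -0.229  0.973]
 [-0.002  0.973  0.229]
 [-1.    -0.003  0.003]]
[412.93586986 167.42031051] [417.29791257 169.06922126]
plunger_tee 0.83 [392.2, 149.5, 433.3, 184.9]
plunger_tee 0.32 [333.3, 225.4, 397.7, 284.1]
```

View pics/w1.png

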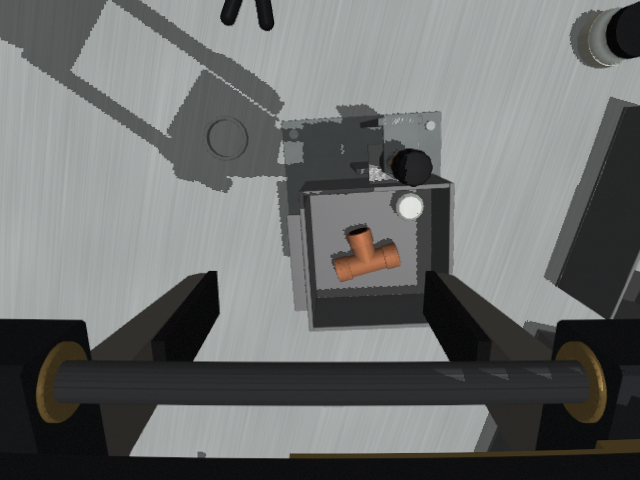

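```bash
python3 -m inch '[[1,0,24,32,0,0,0],[1,0,23,32,0,0,0],[1,0,0,0,-3,0,0],[1,25,0,0,0,0,0],[1,0,0,0,0,0,0]]'
python3 - <<'E'
from h import *
o=robot.get_obs(); f=robot.grab_frame("wrist"); cv2.imwrite("pics/w2.png",f[:,:,::-1])
print(o['tcp_pos'],o['t'],o['q'].round(2)); print(R.from_quat(o['orientation']).as_matrix().round(3))
c=cam("wrist",o); print(proj(c,[571.5,-146.2,185]),proj(c,[571.5,-146.2,198]))
for k in ["plunger_tee","gland_tee"]:
    for r in robot.regions_of("wrist",k)[:2]: print(k,r['p'],r['bbox'])
E
```

```text
t: 4.55
tcp_pos: [574.3, -143.9, 273.4]
orientation: [-0.095, 0.699, 0.093, 0.702]
wrist_force: [-1.0, 0.6, -0.5]
finger_gap: 92.2
[ 574.29062771 -143.90798793  273.39123545] 4.55 [-0.25  0.25  1.64 -0.    1.24 -0.52]
[[ 0.005 -0.265  0.964]
 [-0.002  0.964  0.265]
 [-1.    -0.003  0.004]]
[315.88380824 243.95643163] [315.69598707 249.48665443]
plunger_tee 0.86 [294.5, 223.3, 334.0, 268.4]
plunger_tee 0.56 [206.2, 157.4, 383.2, 363.2]
gland_tee 0.56 [309.6, 220.1, 320.5, 224.8]
```

View pics/w2.png

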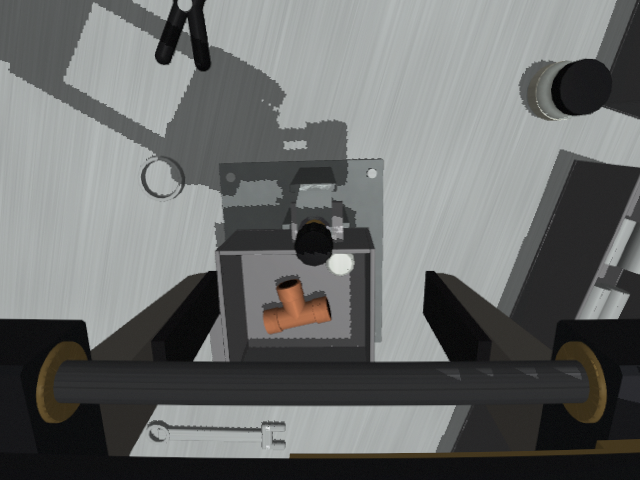

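```bash
python3 -m inch '[[1,0,-2,-4,0,0,0],[1,30,0,0,0,0,0],[1,30,0,0,0,0,0],[1,25,0,0,0,0,0],[1,10,0,0,0,0,0],[1,8,0,0,0,0,0],[1,0,0,0,0,0,0]]'
python3 - <<'E'
from h import *
o=robot.get_obs(); f=robot.grab_frame("wrist"); cv2.imwrite("pics/w3.png",f[:,:,::-1])
print(o['tcp_pos'],o['wrist_force'])
c=cam("wrist",o)
for r in robot.regions_of("wrist","plunger_tee")[:2]: print(r['p'],r['bbox'])
X=robot.get_obs()['tcp_pos']; print(proj(c,[X[0],X[1],185]))
E
```

```text
t: 5.58
tcp_pos: [575.9, -150.9, 176.6]
orientation: [-0.096, 0.695, 0.09, 0.707]
wrist_force: [-0.4, -0.1, -0.2]
finger_gap: 92.5
[ 575.86920641 -150.91907604  176.56390239] [-0.44767945 -0.1369319  -0.21390806]
0.59 [280.1, 255.7, 343.9, 330.0]
[322.84991023 301.65149056]
```

View pics/w3.png

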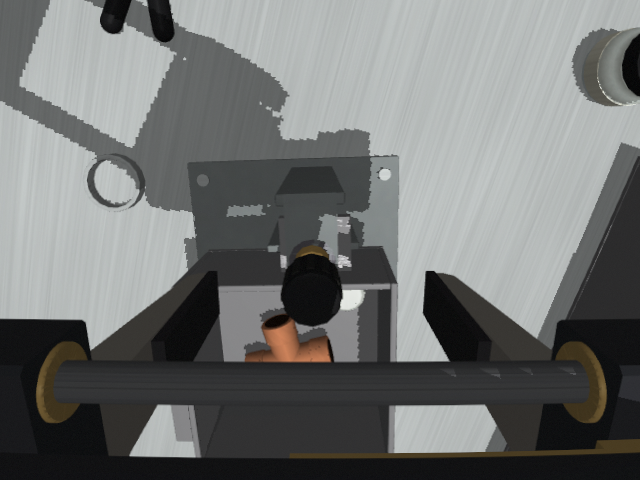

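```bash
python3 - <<'E'
from h import *
o=robot.get_obs(); M=R.from_quat(o['orientation']).as_matrix(); print(o['tcp_pos'],M.round(3),o['q'].round(3))
c=cam("wrist",o)
for k in ["plunger_tee","gland_tee"]:
  for r in robot.regions_of("wrist",k)[:2]: print(k,r['p'],r['bbox'])
# knob silhouettes
P=atz(c,(312,293),188); print(P, M.T@(P-o['tcp_pos']))
for K in ([571.5,-146.2],[571,-147]):
  print(proj(c,K+[198]),proj(c,K+[172]),proj(c,K+[185]))
print(np.linalg.inv(M)@R.from_euler('z',0).as_matrix()[:,2])
E
```

```text
[ 576.33822213 -150.98738178  177.23083092] [[ 0.02  -0.262  0.965]
 [-0.007  0.965  0.262]
 [-1.    -0.011  0.017]] [-0.258  0.335  1.75  -0.002  1.036 -0.522]
plunger_tee 0.59 [280.1, 255.7, 343.9, 330.0]
gland_tee 0.67 [339.0, 291.0, 366.5, 310.2]
gland_tee 0.65 [296.9, 247.1, 329.9, 258.8]
[ 571.08336837 -147.45882442  188.        ] [-10.89315385   4.65687676  -3.96130102]
[313.7219614  300.28543002] [313.77604079 276.99579372] [313.75072627 287.79753648]
[311.9669603  301.80700652] [312.25806099 278.33272789] [312.12276369 289.22105797]
[-0.99978592 -0.01148045  0.01721396]
```

```bash
python3 -m inch '[[1,0,5,-4,0,1,0.7],[1,5,0,0,0,0,0],[1,5,0,0,0,0,0],[1,0,0,0,0,0,0]]'
python3 - <<'E'
from h import *
o=robot.get_obs(); M=R.from_quat(o['orientation']).as_matrix(); print(o['tcp_pos'],M.round(3),M.T@(np.array([571,-147,185])-o['tcp_pos']))
c=cam("wrist",o); f=robot.grab_frame("wrist"); cv2.imwrite("pics/w4.png",f[:,:,::-1])
print(proj(c,[571,-147,198]),proj(c,[571,-147,172]))
for r in robot.regions_of("wrist","plunger_tee")[:2]: print(r['p'],r['bbox'])
E
```

```text
t: 6.28
tcp_pos: [571.1, -146.8, 167.1]
orientation: [-0.093, 0.701, 0.094, 0.701]
wrist_force: [-0.7, -0.5, 0.4]
finger_gap: 91.8
[ 571.08091174 -146.81256615  167.07202867] [[-0.001 -0.262  0.965]
 [ 0.001  0.965  0.262]
 [-1.     0.001 -0.001]] [-17.92806163  -0.13976546  -0.13749926]
[321.11730373 325.36655859] [321.1939571  298.16331012]
0.93 [289.2, 272.2, 353.8, 350.7]
```

View pics/w4.png

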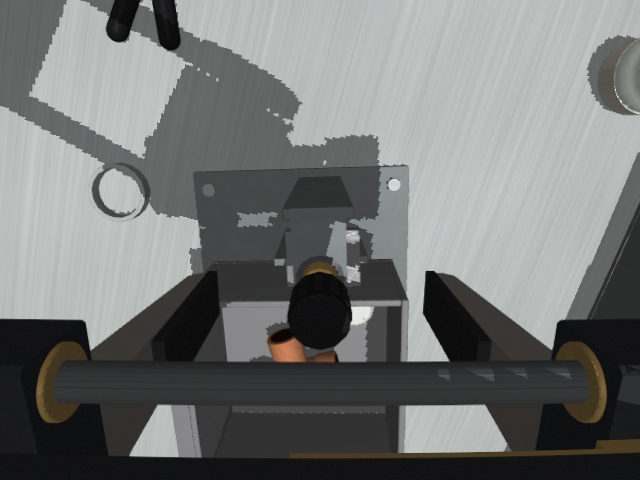

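```bash
python3 -m inch '[[1,0,2.5,0,0,0,0],[-1,0,0,0,0,0,0],[-1,0,0,0,0,0,0],[-1,0,0,0,0,0,0],[-1,0,0,0,0,0,0],[-1,0,0,0,0,0,0],[-1,0,0,0,0,0,0],[-1,0,0,0,0,0,0]]' 40; python3 -m inch '[[-1,0,0,0,0,0,0],[-1,0,0,0,0,0,0]]'
python3 - <<'E'
from h import *
o=robot.get_obs(); M=R.from_quat(o['orientation']).as_matrix(); print(o['tcp_pos'],M.round(3),o['wrist_force'],o['ft_torque'])
f=robot.grab_frame("wrist"); cv2.imwrite("pics/w5.png",f[:,:,::-1])
E
```

```text
t: 7.38
tcp_pos: [570.2, -144.5, 167.7]
orientation: [-0.093, 0.701, 0.094, 0.7]
wrist_force: [-15.4, -5.3, 5.8]
finger_gap: 23.8
t: 7.62
tcp_pos: [569.9, -144.6, 167.8]
orientation: [-0.093, 0.701, 0.094, 0.7]
wrist_force: [-0.7, 0.5, -0.6]
finger_gap: 23.1
[ 569.86168438 -144.63445394  167.76242877] [[-0.002 -0.262  0.965]
 [ 0.     0.965  0.262]
 [-1.     0.001 -0.002]] [-0.73961885  0.4738939  -0.60636747] [-0.12987202  0.09859385  0.02378681]
```

View pics/w5.png

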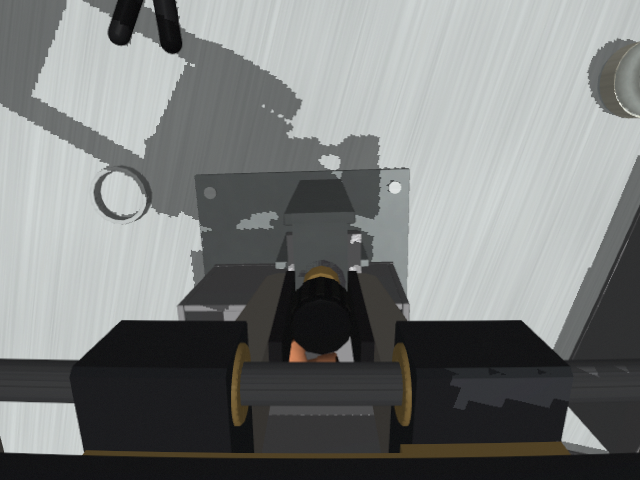

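```bash
python3 -m inch '[[-1,-3,0,0,0,0,0],[-1,-3,0,0,0,0,0]]' 60; for i in 1; do :; done; python3 -m inch '[[-1,-3,0,0,0,0,0],[-1,-3,0,0,0,0,0]]'; python3 -m inch '[[-1,-3,0,0,0,0,0]]'; python3 -m inch '[[-1,0,0,0,0,0,0]]'
```

```text
t: 7.92
tcp_pos: [569.8, -144.6, 172.4]
orientation: [-0.093, 0.702, 0.094, 0.7]
wrist_force: [4.2, -1.2, -9.1]
finger_gap: 22.8
t: 8.18
tcp_pos: [569.8, -144.6, 177.8]
orientation: [-0.093, 0.702, 0.094, 0.7]
wrist_force: [3.2, -1.4, -11.4]
finger_gap: 23.2
t: 8.3
tcp_pos: [569.8, -144.6, 181.0]
orientation: [-0.093, 0.702, 0.094, 0.7]
wrist_force: [3.0, -1.3, -10.3]
finger_gap: 23.0
t: 8.43
tcp_pos: [569.8, -144.6, 181.3]
orientation: [-0.093, 0.702, 0.094, 0.7]
wrist_force: [2.8, -1.2, -8.6]
finger_gap: 22.8
```

Lifted about 13.5 mm; force consistent with the spring. Continuing gently until the stop.

```bash
python3 -m inch '[[-1,-2,0,0,0,0,0]]'; python3 -m inch '[[-1,-2,0,0,0,0,0]]';python3 -m inch '[[-1,-2,0,0,0,0,0]]'
```

```text
t: 8.55
tcp_pos: [569.8, -144.6, 183.3]
orientation: [-0.093, 0.702, 0.094, 0.7]
wrist_force: [1.8, -0.9, -10.7]
finger_gap: 22.7
t: 8.68
tcp_pos: [569.8, -144.6, 185.4]
orientation: [-0.093, 0.702, 0.094, 0.7]
wrist_force: [4.0, -2.0, -11.1]
finger_gap: 22.6
t: 8.8
tcp_pos: [569.9, -144.6, 187.5]
orientation: [-0.093, 0.702, 0.094, 0.7]
wrist_force: [2.7, -2.2, -11.1]
finger_gap: 22.9
```

```bash
python3 - <<'E'
from h import *
t0=robot.get_obs(); f=robot.grab_frame("wrist"); cv2.imwrite("pics/w6.png",f[:,:,::-1])
c=cam("wrist",t0); print(t0['tcp_pos'],t0['wrist_force'])
k=[t0['tcp_pos'][0],t0['tcp_pos'][1]]
for z in (146,151,156,168): print(z,proj(c,k+[z]))
E
```

```text
[ 569.88056308 -144.61355936  187.54556768] [  2.74304908  -2.18063074 -11.09101364]
146 [321.64654656 264.57967977]
151 [321.63084735 267.49565284]
156 [321.61442887 270.54450868]
168 [321.57177848 278.46112983]
```

View pics/w6.png

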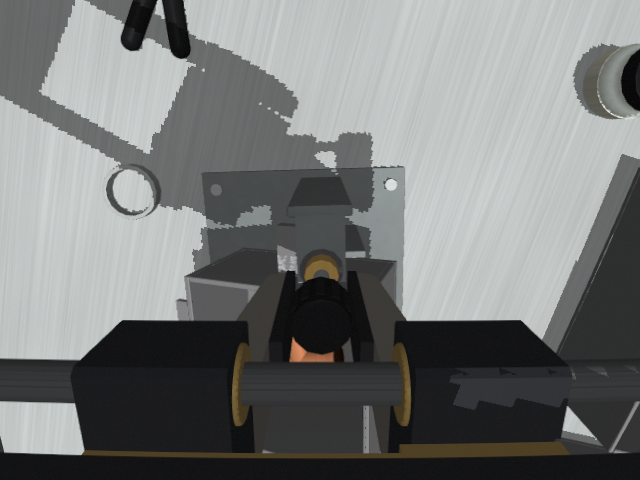

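```bash
for x in 1; do python3 -m inch '[[-1,-1.5,0,0,0,0,0]]'; done; python3 -m inch '[[-1,-1.5,0,0,0,0,0]]'
```

```text
t: 8.98
tcp_pos: [569.8, -144.5, 188.7]
orientation: [-0.093, 0.702, 0.094, 0.7]
wrist_force: [9.5, -3.7, -27.9]
finger_gap: 22.7
t: 9.1
tcp_pos: [569.8, -144.6, 188.7]
orientation: [-0.093, 0.702, 0.094, 0.7]
wrist_force: [8.9, -3.3, -29.0]
finger_gap: 22.9
```

```bash
python3 -m inch '[[-1,-1.5,0,0,0,0,0],[-1,-1.5,0,0,0,0,0],[-1,-1.5,0,0,0,0,0],[-1,-1.5,0,0,0,0,0],[-1,-1.5,0,0,0,0,0],[-1,-1.5,0,0,0,0,0],[-1,-1.5,0,0,0,0,0],[-1,-1.5,0,0,0,0,0]]';  python3 -m inch '[[-1,-2,0,0,0,0,0],[-1,-2,0,0,0,0,0],[-1,-2,0,0,0,0,0],[-1,-2,0,0,0,0,0],[-1,-2,0,0,0,0,0],[-1,-2,0,0,0,0,0],[-1,-2,0,0,0,0,0],[-1,-2,0,0,0,0,0]]'
python3 - <<'E'
from h import *
o=robot.get_obs(); f=robot.grab_frame("wrist"); cv2.imwrite("pics/w7.png",cv2.resize(f[200:380,220:420,::-1],None,fx=3,fy=3))
c=cam("wrist",o); print(o['tcp_pos'],o['wrist_force'])
for r in robot.regions_of("wrist","gland_tee")[:2]: print(r['p'],r['bbox'])
for r in robot.regions_of("wrist","plunger_tee")[:2]: print(r['p'],r['bbox'])
k=o['tcp_pos'][:2].tolist()
for z in (146,151,156,168,206,219): print(z,proj(c,k+[z]))
f=robot.grab_frame("scene"); cv2.imwrite("pics/s7.png",cv2.resize(f[150:330,190:430,::-1],None,fx=3,fy=3))
f=robot.grab_frame("top"); cv2.imwrite("pics/t7.png",f[:,:,::-1])
E
```

```text
t: 10.1
tcp_pos: [569.7, -144.5, 188.6]
orientation: [-0.092, 0.703, 0.094, 0.699]
wrist_force: [6.8, -3.1, -24.2]
finger_gap: 22.9
t: 11.1
tcp_pos: [569.6, -144.5, 188.7]
orientation: [-0.092, 0.705, 0.095, 0.697]
wrist_force: [8.0, -2.6, -26.8]
finger_gap: 23.2
[ 569.63891611 -144.47867964  188.66931616] [  8.01797917  -2.60321508 -26.83666265]
0.97 [306.2, 255.7, 339.2, 281.4]
0.87 [293.2, 269.7, 350.0, 356.7]
146 [322.30143949 264.3552186 ]
151 [322.22188789 267.20141862]
156 [322.13871613 270.17681647]
168 [321.92277704 277.90029973]
206 [321.03802247 309.52185085]
219 [320.63735359 323.82950783]
```

View pics/w7.png

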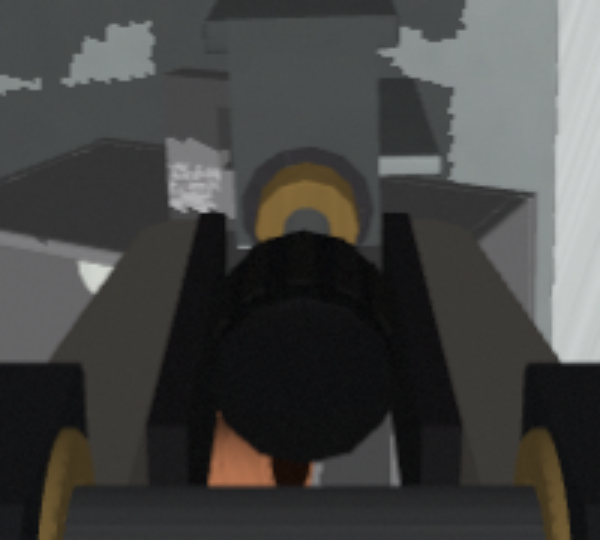

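View pics/s7.png

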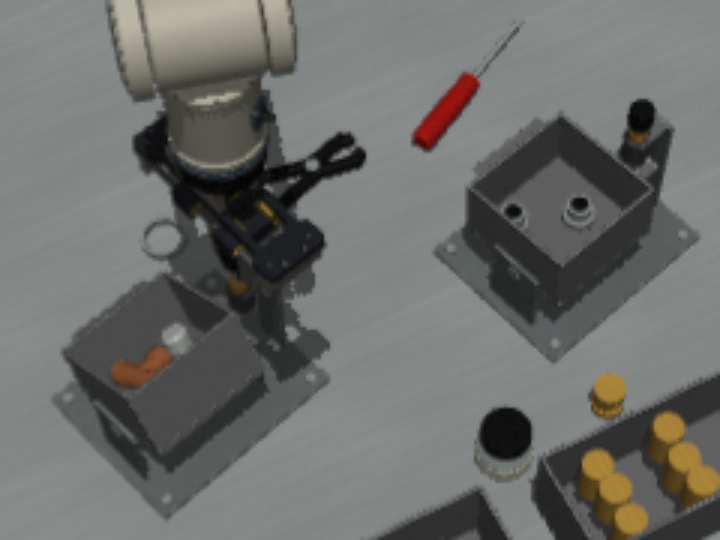

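View pics/t7.png

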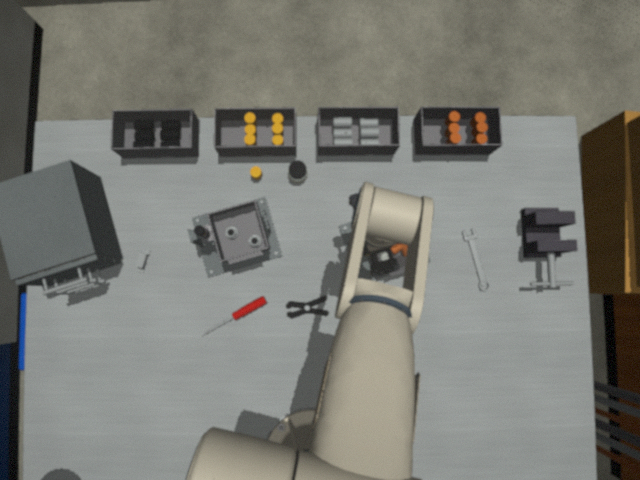

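```bash
python3 - <<'E'
from h import *
o=robot.get_obs(); print(o['wrist_force'],o['tcp_pos'],o['t'])
c=cam("wrist",o); k=o['tcp_pos']
M=R.from_quat(o['orientation']).as_matrix(); print(M.round(3))
a=np.linspace(0,2*np.pi,73)
for z0 in (146,149,152,156):
  for z in (z0,z0+12):
    # axis at knob xy (knob is 17mm behind tcp along tool)
    p=k+M@np.array([-17,0,0]); 
    q=np.array([proj(c,[p[0]+9*np.cos(t),p[1]+9*np.sin(t),z]) for t in a])
    print(z0,z,q.min(0).round(1),q.max(0).round(1))
E
```

```text
[  8.73157544  -3.97977469 -27.37857163] [ 569.6541555  -144.52250775  188.70210769] 11.35
[[-0.012 -0.262  0.965]
 [ 0.004  0.965  0.262]
 [-1.     0.007 -0.011]]
146 146 [306.2 248.7] [339.1 280.1]
146 158 [305.1 254.9] [339.8 287.9]
149 149 [305.9 250.2] [339.3 282. ]
149 161 [304.8 256.6] [340. 290.]
152 152 [305.6 251.7] [339.5 283.9]
152 164 [304.5 258.3] [340.2 292.2]
156 156 [305.3 253.8] [339.7 286.6]
156 168 [304.1 260.7] [340.5 295.1]
```

```bash
cat > rd.py <<'E'
from h import *
o=robot.get_obs(); M=R.from_quat(o['orientation']).as_matrix()
print(o['t'],o['tcp_pos'].round(2),'F tool',(M.T@o['wrist_force']).round(1),'T tool',(M.T@o['ft_torque']).round(3),M[:,0].round(4),o['q'].round(3))
E
python3 rd.py; python3 -m inch '[[-1,0.5,0,0,0,0,0],[-1,0.5,0,0,0,0,0]]'>/dev/null; python3 rd.py;python3 -m inch '[[-1,0.5,0,0,0,-0.3,0.2]]'>/dev/null; python3 rd.py; python3 -m inch '[[-1,-3.5,0,0,0,0,0]]'>/dev/null; python3 rd.py
```

```text
11.35 [ 569.65 -144.52  188.7 ] F tool [27.3 -6.3  7.7] T tool [-0.042 -1.967 -1.164] [-0.0119  0.0037 -0.9999] [-2.510e-01  3.280e-01  1.731e+00  1.000e-03  1.095e+00 -5.170e-01]
11.6 [ 569.67 -144.55  187.13] F tool [10.7 -2.4  1.6] T tool [-0.026 -0.757 -0.434] [-0.0123  0.0038 -0.9999] [-2.510e-01  3.300e-01  1.732e+00  1.000e-03  1.092e+00 -5.170e-01]
11.725 [ 569.77 -144.45  186.83] F tool [ 9.6 -1.6  3.2] T tool [ 0.003 -0.734 -0.465] [-0.0078  0.0087 -0.9999] [-0.255  0.329  1.735  0.007  1.088 -0.523]
11.85 [ 569.62 -144.41  188.88] F tool [48.6 -8.7 14.4] T tool [-0.081 -2.697 -1.573] [-0.008   0.0091 -0.9999] [-0.255  0.327  1.733  0.008  1.092 -0.523]
```

```bash
python3 -m inch '[[-1,0,0,0,0,0,0]]'>/dev/null; python3 rd.py; python3 -m inch '[[-1,-1.5,0,0,0,0,0]]'>/dev/null; python3 rd.py; python3 - <<'E'
from h import *
f=robot.grab_frame("wrist"); cv2.imwrite("pics/w8.png",cv2.resize(f[200:380,220:420,::-1],None,fx=3,fy=3))
f=robot.grab_frame("scene"); cv2.imwrite("pics/s8.png",cv2.resize(f[150:330,190:430,::-1],None,fx=3,fy=3))
E
python3 rd.py
```

```text
11.975 [ 569.75 -144.43  188.53] F tool [ 9.2 -2.8  3.6] T tool [-0.009 -0.835 -0.684] [-0.0078  0.0092 -0.9999] [-0.255  0.327  1.733  0.008  1.091 -0.524]
12.1 [ 569.68 -144.41  188.7 ] F tool [31.  -5.6  9.2] T tool [-0.048 -1.886 -1.142] [-0.008   0.0094 -0.9999] [-0.255  0.327  1.733  0.008  1.092 -0.524]
12.2 [ 569.69 -144.41  188.67] F tool [25.7 -5.8  7.6] T tool [-0.095 -1.624 -0.963] [-0.0081  0.0094 -0.9999] [-0.255  0.327  1.733  0.008  1.092 -0.524]
```

View pics/w8.png

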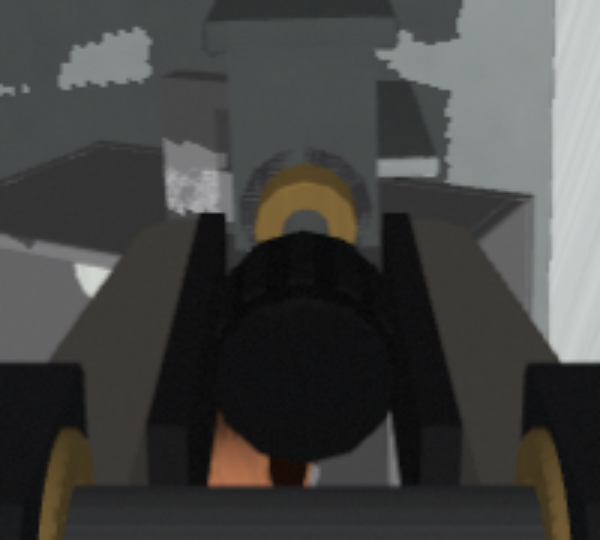

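View pics/s8.png

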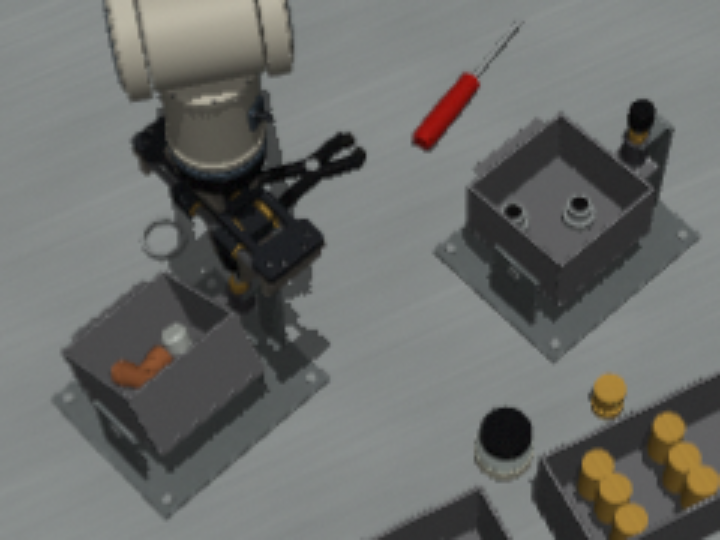

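The knob is in the same place in the jaws, with its lower edge at crop row 460 as before, so it has not slipped. The tee bin is tilted forward and still, with the fittings inside. The bushing bin is upright and the pull is steady at about 26 N. Handing in.

```bash
python3 -c "
from plant import robot
print(robot.close_job())"; python3 rd.py
```

```text
the job is handed in; nothing more can be done
None
the job is handed in; nothing more can be done
```

I gripped the knob of the copper-tee bin at 60 N and pulled it straight up about 21 mm to its stop. I handed the job in at about 12 s, still gripping it and pulling with about 26 N.

**Stop:** The pull jumped from about 11 N, the spring alone, to 28 N. With a harder pull it reached about 48 N while the tool held at 188.7–188.9 mm. Before and after that pull, the knob's position between the fingers in the wrist picture was unchanged, so it had not slipped.

**Scene:** The last pictures show the tee bin swung forward and still, with the tee and end cap inside. The other bin is upright and the things near the bins look undisturbed.

**Checks that did not fully agree:**
- **Gland height:** The wrist picture suggests the gland's origin is at about 153–156 mm, or higher once corrected for the knob's position. A 21 mm lift implies about 149 mm. That picture is only good to several millimetres, so I went by the hard stop felt in the force.
- **Side load:** The tool was tilted about 0.7°, and there was a side force of about 10 N at the end.

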